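Turn the finds once round on the inspection turntable, then hold them up level

TASK

Two small iron shot stand in a two-cup carrier on the inspection turntable. Slowly turn the turntable by one full turn, either way round, so that its upright peg comes back to where it began, with the carrier still standing on it; then take the carrier by its grip, lift it straight up until its underside is about 10 cm above the platter, and finish while holding it there, steady and level, with both shot still in their cups. Do not put it down, let the scale bar and grey block stay on the platter, and leave the other things on the table where they are.

Things in the scene. Friction and masses are not known exactly. Their poses are not given: they have to be found in the camera images.
- platter (a joint): Angle of the turntable's platter about its vertical axis, rad; 0 at the start, growing counter-clockwise seen from above; one full turn either way is +6.28 or -6.28 (free to turn to 9 either way). A drag of about 0.1 N m (1 N at the peg) stops it where it is left; it has no spring.
- platter_center (a point): Centre of the top face of the turntable's platter, on its turning axis. The platter is a round aluminium disc 260 mm in diameter and 12 mm thick with a black mat on it, top face 42 mm above the table, on a round grey base fixed to the table. This frame turns with the platter; its x axis points to the peg.
- peg_mid (a point): Point on the turning peg: a plain round steel peg, 16 mm in diameter, standing upright 70 mm above the platter's top face, 105 mm from the platter's axis, fixed to the platter. This point is on the peg's axis, 50 mm above the platter's top face (20 mm below the peg's top). Fingers that keep their direction let the peg turn between them.
- turntable: The turntable's fixed base, with the platter on it; origin on the turning axis at table height.
- carrier_grip (a point): Centre of the carrier's grip: a flat-sided block 16 mm thick along x, 44 mm wide along y and 28 mm high, on top of the carrier's middle post. This point is 70 mm above the carrier's underside; the grip's top is at 84 mm. x runs along the carrier from cup to cup, z up.
- carrier_foot (a point): Centre of the carrier's underside, same axes as carrier_grip (z up when level), 70 mm below the grip's centre.
- carrier: The loose grey plastic carrier, about 180 g, 117 mm long (x), 41 mm wide (y), 84 mm high: a low bar with an open round cup at each end (outer diameter 41 mm, 17 mm high, centres 38 mm from the middle) and a post in the middle with the grip on top. It stands near the platter's centre, within about 8 mm. Origin: centre of its underside.
- shot_a_center (a point): Centre of a rough dark iron ball, 32 mm in diameter, about 120 g, loose in the cup at the carrier's -x end; its top is 38 mm above the carrier's underside.
- shot_b_center (a point): Centre of the other iron ball, the same, in the cup at the carrier's +x end. One may be heavier than the other.
- cup_a (a point): Where the centre of the ball in the cup at the carrier's -x end belongs: 22 mm above the carrier's underside.
- cup_b (a point): Where the centre of the ball in the cup at the carrier's +x end belongs: 22 mm above the carrier's underside.
- scale_bar: Loose white scale bar with black bands, 60 x 10 x 8 mm, lying on the platter across from the peg; origin at the centre of its underside. It rides round with the platter.
- grey_block: Loose grey plastic reference block, 22 x 22 x 16 mm, on the platter; origin at the centre of its underside. It rides round with the platter.
- mug: White mug, 82 mm across and 95 mm high, on the table; to be left alone.
- finds_tray: Open black plastic tray, 150 x 110 x 35 mm, with small iron finds; to be left alone.
- cannonball_center (a point): Centre of a rusty iron ball, 92 mm in diameter, on a rubber ring on the table; to be left alone.
- brush: Hand brush lying on the table; to be left alone.
- loupe: Black standing magnifier, 44 mm across and 46 mm high, at the back of the table; to be left alone.

How it is judged (in metres and radians):
On the way, in this order (a step that is already met when the one before it is completed fails the run):
1. the turntable has been turned by one full turn (within 20 degrees), with the carrier still standing on it and both shot in their cups ((value of joint platter between 5.93 and 6.63 rad or value of joint platter between -6.63 and -5.93 rad) and z of carrier_foot in the frame of platter_center below 0.01 m and angle between carrier_foot's own z axis and vertical below 0.14 rad and distance between shot_a_center and cup_a below 0.01 m and distance between shot_b_center and cup_b below 0.01 m), for 0.2 s.
2. the carrier is held level and steady in the air, its underside 6 to 16 cm above the platter, both shot in their cups (z of carrier_foot in the frame of platter_center between 0.06 and 0.16 m and angle between carrier_foot's own z axis and vertical below 0.14 rad and linear speed of carrier below 0.02 m/s and angular speed of carrier below 0.15 rad/s and contact force between carrier and the fingers above 1 N and contact force between carrier and turntable below 0.05 N and distance between shot_a_center and cup_a below 0.01 m and distance between shot_b_center and cup_b below 0.01 m), for 0.5 s.
At the end, for the whole second after the job is handed in: Carrier held by the fingers only, underside 60 to 160 mm above the platter, tilt under 8 degrees, slower than 20 mm/s and 0.15 rad/s; each shot within 10 mm of its place in its cup; platter within 0.35 rad (20 degrees) of one full turn, either way, from its start (all of step 2 and (value of joint platter between 5.93 and 6.63 rad or value of joint platter between -6.63 and -5.93 rad)); the arm keeps its last pose, push and grip.
It fails at once if the turntable is spun fast (over 3 rad/s) (velocity of joint platter above 3 rad/s or velocity of joint platter below -3 rad/s).
It fails at once if the carrier is lifted off the platter before the full turn is made (z of carrier_foot in the frame of platter_center above 0.02 m and value of joint platter between -5.9 and 5.9 rad).
It fails at once if the carrier is tipped by more than 20 degrees (angle between carrier_foot's own z axis and vertical above 0.35 rad).
It fails at once if the scale bar or the grey block leaves the platter (distance between any of scale_bar, grey_block and platter_center above 0.135 m).
It fails at once if another thing on the table is moved by more than 30 mm (distance of any of mug, finds_tray, cannonball_center, brush, loupe from where it was at the start of the episode above 0.03 m).
It also fails if it takes over 72 s, if anything falls off the work surface, if the arm or the gripper's body presses on something with over 40 N, if the wrist force passes 120 N, or if a joint passes its speed limit or range.

ROBOT

A 6-joint arm with a two-finger parallel gripper is mounted at the origin on the work surface. World frame = base frame: x ahead of the robot, y to its left, z up, the work surface at z = 0. Lengths are in mm, angles in degrees, forces in N, time in s.
With the tool pointing down it reaches from about 275 to 1000 mm from the base axis. Payload 8.4 kg.
Tool frame: the origin (TCP) lies between the finger pads; the fingertips stand manip.tip_reach ahead of it and the grasp point (between the pads) lies 2 mm behind it (manip.tip_reach is the distance from the TCP to the fingertips, in mm); z points along the fingers, x is the direction in which the jaws open and shut, and the axes are right-handed (so a half turn about z gives the same grasp; the last joint's range is limited). The gripper opens to 85 mm and grips with 20 to 120 N. Pads are 22 mm wide; open, the fingers measure 114 mm over their backs; the gripper's body (76 mm by 85 mm) begins 54 mm behind the grasp point. The pads swing forward as they close: fully open they stand 13 mm farther back than shut.
Start: joints at [74.061, 20.225, 93.587, -0, 66.188, -0.138], TCP at [170.196, 601.383, 218.281] pointing down, gripper open.
Joint ranges: [-150.9, 150.9], [-52.94, 120.26], [3.33, 152.33], [-74.26, 254.26], [0, 154.13], [-172.89, 172.89]. Speed limits (degrees/s): [127.2, 127.2, 159.86, 180, 180, 180].

INTERFACE

Orientations are given as a 3x3 rotation matrix whose columns are the frame's x, y, z axes.
In Python, from plant import manip, eyes gives the robot as it stands. The module is installed in compiled form; this text tells all that it offers.
- The arm moves only by the tool send_rows, never from a script. Its argument "series" is a list of rows, each an object with "offset": the shift along the world's x, y, z in mm, a list of three; "spin": the turn about the world's z in rad. A call has 1 to 12 rows; each row shifts and turns the commanded pose from where the row before left it; what a row does not reach is not made up. A row lasts 1/10 s, in which the tool goes at most 50 mm and 8.59 degrees, less where a joint would pass 70% of its speed; a pose out of reach is approached as far as the arm can. A call with a gripper value outside its range is refused whole. "jaw" is the gripper command: -1 is shut, 1 is fully open, values between are in proportion, set as the call begins (left out, the last holds). The fingers move at their own pace and stop on an object; the grip force is fixed at half the most. Time passes only in rows, so rows that do not move let the fingers close. It gives the time, the measured TCP pose, the force and the opening at its end, in the units of the state.
- manip.read_state(): the state, without advancing time (a new reading comes with each control period).
- eyes.read_camera(name): name is "scene" or "side" or "wrist"; returns the picture (480x640x3 uint8, red, green, blue); there is no depth.
- eyes.calibration(name): a dict with "fovy" (degrees; the focal length in pixels is half the picture's height over the tangent of half this angle, whatever the lens; pixels are square), "cx", "cy" (the principal point, pixels), "T" (4x4, takes a point from camera to world coordinates). Camera axes: x right, y up, looking along -z (the intrinsics and any distortion apply to the point x, -y, -z); pixel columns grow to the right and rows downward; lengths in mm; the calibration is good to about 2 mm. A picture is of the moment at which its call begins: read the wrist's pose just before it. calibration takes no time and is no camera call; for the wrist camera it gives the pose at the moment of the call.
- manip.sign_off(): hands the job in, once; it reports no verdict.
The state is a dict: "time_s": time; "qpos": joint angles; "qvel": joint speeds; "tau": joint torques, N m; "eef_pos": TCP position; "tcp_rot": TCP orientation; "wrist_force": force on the tool from outside, world axes, zero at the start; "ft_torque": the same for the moment, N m; "opening": opening from 0.0 (shut) to 1.0 (fully open).
Only numpy, scipy, OpenCV 4.12 (cv2) and the standard library are available. Lean on these libraries where they do the work, as an engineer would, in place of code of your own. Each camera call takes 0.05 s, during which the arm holds its last target.

## Working session

There is one attempt and no reset: what is moved stays moved. The work goes in short steps, Python scripts to look and compute and a tool call to move; the robot and the scene stay as the last step left them, time stands still between calls to the robot, and variables do not carry over. Pictures are saved under pics/ and viewed, and the job is handed in when it is done.

Besides the shell and the picture viewer there is one more tool, called after "Emit:" as name(argument=value, ...) on one line, values as JSON. send_rows: Moves the arm, as the interface text tells. Its arguments: {"type":"object","properties":{"series":{"type":"array","items":{"type":"object","properties":{"offset":{"type":"array","items":{"type":"number"}},"spin":{"type":"number"}}}},"jaw":{"type":"number"}},"required":["series"]}

```bash
mkdir -p pics; ls; python3 - <<'E'
from plant import manip, eyes
import cv2
print(manip.read_state(), manip.tip_reach)
for n in ["scene","side","wrist"]:
    print(n, eyes.calibration(n))
    im=eyes.read_camera(n); cv2.imwrite(f"pics/{n}0.png",im[:,:,::-1])
E
```

```text
pics
{'time_s': 0.0, 'qpos': array([ 7.40602637e+01,  2.02630686e+01,  9.36281224e+01, -2.35339343e-03,
        6.61898293e+01, -1.37751180e-01]), 'qvel': array([ 0.14099665,  0.0550326 , -0.0138687 ,  0.03983908, -0.00086497,
       -0.05449032]), 'tau': array([ 3.76942131e-03, -6.05241108e+01, -3.42081392e+01,  2.85758806e-04,
        9.13227821e-03,  4.52405388e-06]), 'eef_pos': array([170.07500502, 600.89848833, 217.56248719]), 'tcp_rot': array([[ 2.72297355e-01,  9.62213088e-01, -3.52207158e-04],
       [ 9.62212113e-01, -2.72297581e-01, -1.37002142e-03],
       [-1.41415770e-03,  3.41552167e-05, -9.99998999e-01]]), 'wrist_force': array([-0.08283657, -0.30221252,  0.07256718]), 'ft_torque': array([0.01014018, 0.03946685, 0.05007265]), 'opening': 0.9965306057996802} 17.0
scene {'fovy': 49.5819312198988, 'cx': 319.57003944718247, 'cy': 235.29930944902605, 'T': array([[ 4.04352922e-01, -6.21570031e-01,  6.70931749e-01,
         1.54838409e+03],
       [ 9.14566397e-01,  2.68223554e-01, -3.02695278e-01,
        -4.46517953e+02],
       [ 8.18661528e-03,  7.36007352e-01,  6.76924041e
[... 278 characters left out ...]
00833e+02],
       [-1.49495374e-01,  7.47934004e-01, -6.46719305e-01,
        -8.90158966e+02],
       [ 1.55857158e-04,  6.54087276e-01,  7.56419071e-01,
         1.11818572e+03],
       [ 0.00000000e+00,  0.00000000e+00,  0.00000000e+00,
         1.00000000e+00]])}
wrist {'fovy': 65.15105295524927, 'cx': 320.6247575235089, 'cy': 241.88982989478365, 'T': array([[ 2.72792544e-01, -9.13833737e-01, -3.00819097e-01,
         9.36165558e+01],
       [ 9.62071736e-01,  2.58631819e-01,  8.67614983e-02,
         6.23486424e+02],
       [-1.48419407e-03, -3.13077441e-01,  9.49726441e-01,
         3.73344687e+02],
       [ 0.00000000e+00,  0.00000000e+00,  0.00000000e+00,
         1.00000000e+00]])}
```

View pics/scene0.png

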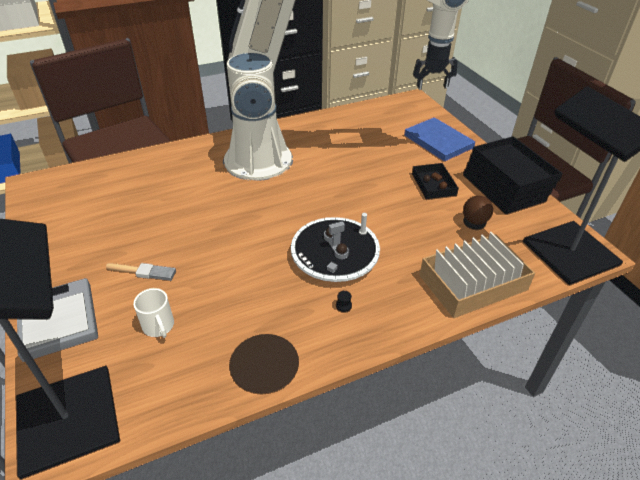

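View pics/side0.png

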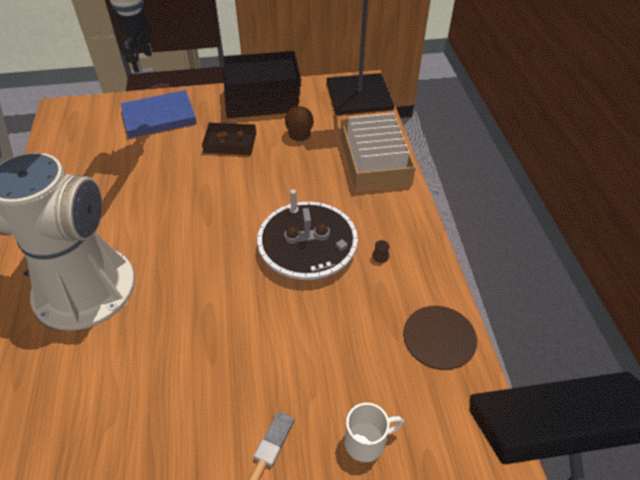

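View pics/wrist0.png

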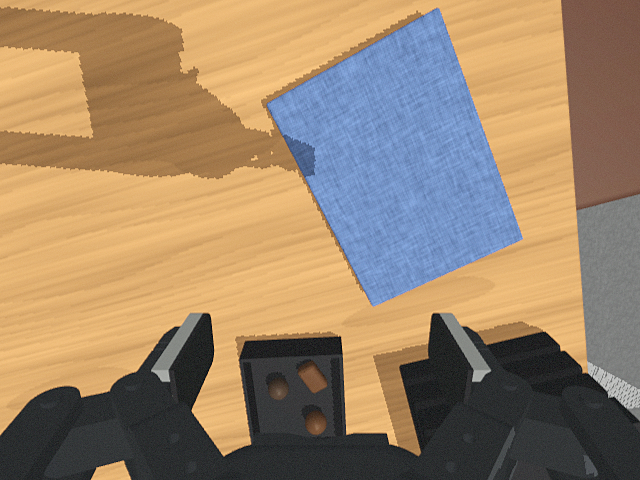

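```bash
cat > h.py <<'E'
import numpy as np, cv2
def ray(c,u,v):
    f=240/np.tan(np.radians(c["fovy"]/2))
    d=np.stack([(np.asarray(u,float)-c["cx"])/f,-(np.asarray(v,float)-c["cy"])/f,-np.ones_like(np.asarray(u,float))],-1)
    return c["T"][:3,3], d@c["T"][:3,:3].T
def plane(c,u,v,z):
    o,d=ray(c,u,v); return o+d*((z-o[2])/d[...,2])[...,None]
def proj(c,P):
    f=240/np.tan(np.radians(c["fovy"]/2))
    p=(np.asarray(P,float)-c["T"][:3,3])@c["T"][:3,:3]
    return np.stack([c["cx"]+f*p[...,0]/-p[...,2], c["cy"]-f*p[...,1]/-p[...,2]],-1)
def tri(c1,p1,c2,p2):
    o1,d1=ray(c1,*p1);o2,d2=ray(c2,*p2)
    A=np.stack([d1,-d2],1);t=np.linalg.lstsq(A,o2-o1,rcond=None)[0]
    a,b=o1+t[0]*d1,o2+t[1]*d2; return (a+b)/2,np.linalg.norm(a-b)
E
python3 - <<'E'
import cv2
a=cv2.imread("pics/scene0.png")[195:295,275:395]; b=cv2.imread("pics/side0.png")[180:290,245:375]
cv2.imwrite("pics/zs.png",cv2.resize(a,None,fx=6,fy=6,interpolation=cv2.INTER_CUBIC))
cv2.imwrite("pics/zd.png",cv2.resize(b,None,fx=5,fy=5,interpolation=cv2.INTER_CUBIC))
E
```

```text
(no output)
```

View pics/zs.png

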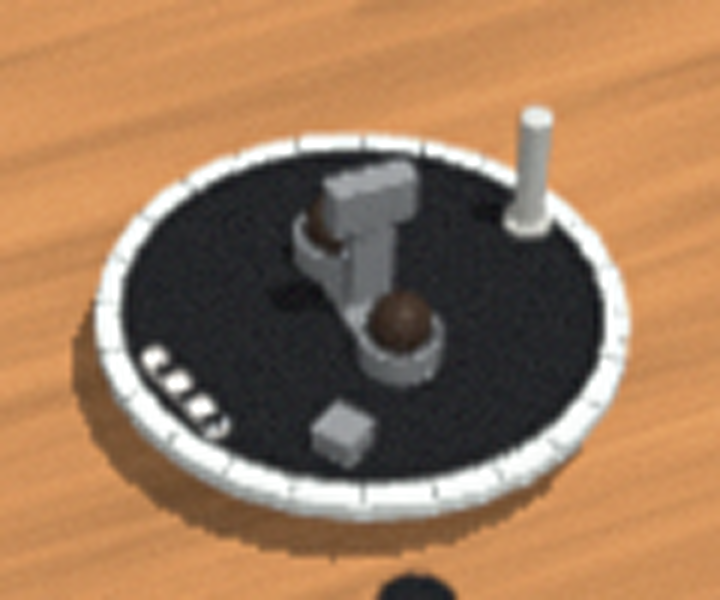

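View pics/zd.png

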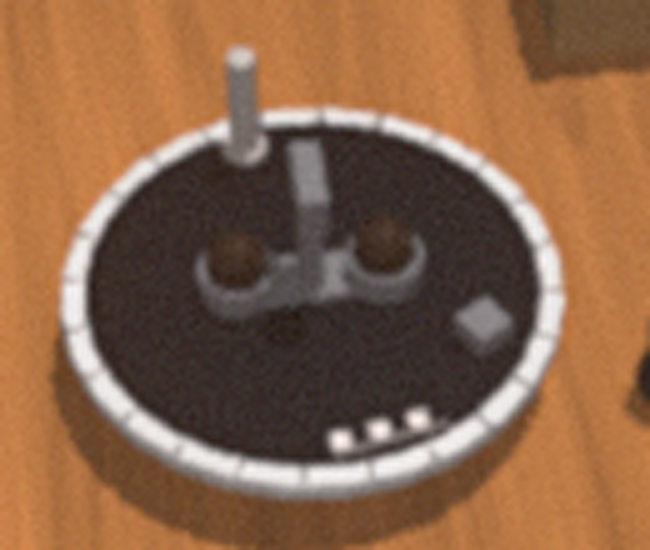

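```bash
python3 - <<'E'
from h import *
from plant import eyes
for n,roi in [("scene",(275,195,395,295)),("side",(245,180,375,290))]:
    c=eyes.calibration(n); im=cv2.imread(f"pics/{n}0.png")
    x0,y0,x1,y1=roi; s=cv2.resize(im[y0:y1,x0:x1],None,fx=8,fy=8,interpolation=cv2.INTER_CUBIC)
    m=(s.max(2)<95).astype(np.uint8); 
    nl,lab,st,_=cv2.connectedComponentsWithStats(m); k=1+np.argmax(st[1:,4]); 
    h=cv2.convexHull(np.argwhere(lab==k)[:,::-1].astype(np.int32))[:,0]
    m2=np.zeros_like(m); cv2.fillPoly(m2,[h],1)
    cs=max(cv2.findContours(m2,0,cv2.CHAIN_APPROX_NONE)[0],key=len)[:,0]
    # full white+black disc too
    g=plane(c,(cs[:,0]+.5)/8-.5+x0,(cs[:,1]+.5)/8-.5+y0,42.)
    A=np.c_[2*g[:,:2],np.ones(len(g))];
    for it in range(3):
        q=np.linalg.lstsq(A,(g[:,:2]**2).sum(1),rcond=None)[0]; r=np.sqrt(q[2]+q[0]**2+q[1]**2)
        res=abs(np.linalg.norm(g[:,:2]-q[:2],axis=1)-r); ok=res<np.percentile(res,80); g=g[ok];A=A[ok]
    print(n,q[:2],r,res.max())
sc,sd=eyes.calibration("scene"),eyes.calibration("side")
S=lambda u,v:(u/6+275-.4,v/6+195-.4)
D=lambda u,v:(u/5+245-.4,v/5+180-.4)
print("peg tri",tri(sc,S(536,113),sd,D(240,54)))
print("peg plane",plane(sc,*S(536,113),112.),plane(sd,*D(240,54),112.))
print("ball +",tri(sc,S(401,320),sd,D(384,243)),plane(sc,*S(401,320),64.),plane(sd,*D(384,243),64.))
print("ball -",plane(sd,*D(237,257),64.))
for p in [(290,144),(318,142),(328,205),(300,208)]: print("grip",plane(sd,*D(*p),126.))
for p in [(325,182),(403,160),(417,166),(337,190)]: print("gripS",plane(sc,*S(*p),126.))
print("block", plane(sd,*D(485,313),58.),plane(sc,*S(346,420),58.))
for p in [(335,440),(435,415)]:print("bar", plane(sd,*D(*p),50.))
# others
print("ball", plane(sd,298,121,46.), "loupe",plane(sd,381,245,46.))
print("rack",plane(sd,357,160,70.),plane(sd,345,125,70.))
E
```

```text
scene [565.43302018  46.54265919] 116.66688839276915 0.4865058256917649
side [568.40785239  45.9875602 ] 115.95604878627016 0.4477948616558365
peg tri (array([545.37721575, 146.66947534, 115.70418836]), np.float64(1.241695246617785))
peg plane [540.97680614 149.60161439 112.        ] [545.83152423 149.63555268 112.        ]
ball + (array([606.01472014,  46.83155906,  68.0661575 ]), np.float64(1.1391565965825041)) [601.79063537  49.37878846  64.        ] [606.70707739  49.7254381   64.        ]
ball - [530.78126931  51.42585462  64.        ]
grip [561.59382226  67.35884328 126.        ]
grip [575.62886916  66.64669275 126.        ]
grip [574.55336837  23.34059154 126.        ]
grip [560.71541275  23.40493947 126.        ]
gripS [560.7357201   27.06935079 126.        ]
gripS [561.05520966  67.44502869 126.        ]
gripS [567.55134335  71.6441242  126.        ]
gripS [568.08812524  29.86950751 126.        ]
block [6.50793596e+02 2.83970480e-01 5.80000000e+01] [6.46209502e+02 1.25104477e-01 5.80000000e+01]
bar [564.99914003 -62.8148714   50.        ]
bar [616.08156982 -54.69748943  50.        ]
ball [606.09509976 527.18820346  46.        ] loupe [750.60082974 -13.8877865   46.        ]
rack [747.28956326 289.67308877  70.        ] [742.53836335 454.22466122  70.        ]
```

Emit:
send_rows(jaw=1, series=[{"offset":[10,-12,0],"spin":-0.108},{"offset":[25,-29,0],"spin":-0.108},{"offset":[25,-29,0],"spin":-0.108},{"offset":[25,-29,0],"spin":-0.108},{"offset":[25,-29,0],"spin":-0.108},{"offset":[25,-29,0],"spin":-0.108},{"offset":[25,-29,0],"spin":-0.108},{"offset":[25,-29,0],"spin":-0.108},{"offset":[25,-29,0],"spin":-0.108},{"offset":[25,-29,0],"spin":-0.108},{"offset":[25,-29,0],"spin":-0.108},{"offset":[25,-29,0],"spin":-0.108}])

```text
time_s: 1.35
eef_pos: [455.9, 269.0, 218.2]
tcp_rot: [[1.0, -0.005, -0.0], [-0.005, -1.0, -0.0], [-0.0, 0.0, -1.0]]
wrist_force: [0.3, 0.9, 0.7]
opening: 1.0
```

Emit:
send_rows(series=[{"offset":[20,-25,0],"spin":0},{"offset":[20,-25,0],"spin":0},{"offset":[20,-25,0],"spin":0},{"offset":[20,-25,0],"spin":0},{"offset":[8,-20,0],"spin":0},{"offset":[0,0,0],"spin":0},{"offset":[0,0,0],"spin":0}])

```text
time_s: 2.05
eef_pos: [542.9, 150.3, 218.0]
tcp_rot: [[1.0, -0.002, -0.001], [-0.002, -1.0, 0.0], [-0.001, -0.0, -1.0]]
wrist_force: [-0.3, -0.4, 0.1]
opening: 1.0
```

```bash
python3 - <<'E'
from h import *
from plant import manip, eyes
s=manip.read_state(); print(s["time_s"],s["eef_pos"],s["tcp_rot"],s["qpos"],s["wrist_force"])
c=eyes.calibration("wrist"); np.save("c1.npy",c,allow_pickle=True)
for n in ["wrist"]:
    im=eyes.read_camera(n); cv2.imwrite(f"pics/{n}1.png",im[:,:,::-1])
E
```

```text
2.05 [542.93237444 150.25816537 218.00370974] [[ 9.99997024e-01 -2.31229056e-03 -7.78050974e-04]
 [-2.31213218e-03 -9.99997306e-01  2.04397685e-04]
 [-7.78521505e-04 -2.02598120e-04 -9.99999676e-01]] [1.53024655e+01 1.48018053e+01 1.01236236e+02 2.56572794e-02
 6.40018685e+01 1.54236909e+01] [-0.32077558 -0.35590069  0.05309229]
```

View pics/wrist1.png

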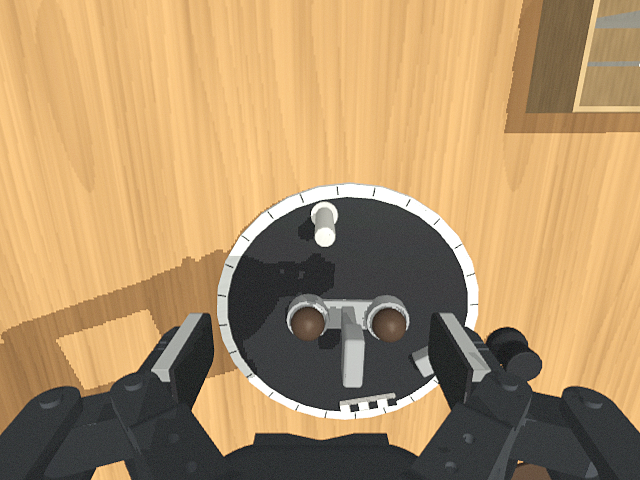

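```bash
python3 - <<'E'
from h import *
c=np.load("c1.npy",allow_pickle=True).item(); im=cv2.imread("pics/wrist1.png")
print(c["T"][:3,3])
print("peg",plane(c,325,238,112.), "base", plane(c,325,214,42.))
print("balls",plane(c,308,323,64.),plane(c,389,323,64.))
for p in [(343,332),(364,332),(363,386),(343,386)]: print("grip",plane(c,*p,126.))
# platter outer edge, hand picked
W=(im.min(2)>170)&(im.max(2).astype(int)-im.min(2)<40)
W=cv2.medianBlur(W.astype(np.uint8),3); W[:, :215]=0;W[:,480:]=0;W[:180]=0;W[300:]=0
pts=[]
for a in np.radians(np.arange(100,260,2)-180):
    pass
ctr=np.array([347,300.]);out=[]
for a in np.radians(np.arange(180,361,2)):
    for r in range(190,60,-1):
        x,y=np.round(ctr+r*np.array([np.cos(a),np.sin(a)])).astype(int)
        if 0<=x<640 and 0<=y<480 and W[y,x]: out.append((x,y));break
g=plane(c,np.array(out)[:,0],np.array(out)[:,1],42.)
for it in range(4):
    A=np.c_[2*g[:,:2],np.ones(len(g))];q=np.linalg.lstsq(A,(g[:,:2]**2).sum(1),rcond=None)[0]; r=np.sqrt(q[2]+q[0]**2+q[1]**2)
    res=abs(np.linalg.norm(g[:,:2]-q[:2],axis=1)-r); g=g[res<=np.percentile(res,85)]
print(q[:2],r,res.max(),len(g))
E
```

```text
[543.92534349 230.95407156 373.73208829]
peg [546.83689352 147.77465687 112.        ] base [547.59605638 148.38236706  42.        ]
balls [531.55500631  49.21720543  64.        ] [607.24911307  49.01555774  64.        ]
grip [560.31397687  77.83645886 126.        ]
grip [576.14441807  77.79439049 126.        ]
grip [576.98416699  28.73990038 126.        ]
grip [561.09090602  28.78147196 126.        ]
[569.40826454  47.96946524] 127.77082984970048 0.4568224060625994 45
```

Emit:
send_rows(series=[{"offset":[3,-1,-12],"spin":0},{"offset":[0,0,-25],"spin":0},{"offset":[0,0,-25],"spin":0},{"offset":[0,0,-25],"spin":0},{"offset":[0,0,-20],"spin":0},{"offset":[0,0,-10],"spin":0},{"offset":[0,0,-5],"spin":0},{"offset":[0,0,0],"spin":0}])

```text
time_s: 2.9
eef_pos: [546.0, 149.7, 95.9]
tcp_rot: [[1.0, -0.001, -0.001], [-0.001, -1.0, -0.0], [-0.001, 0.0, -1.0]]
wrist_force: [0.2, 1.1, -0.3]
opening: 0.998
```

```bash
python3 - <<'E'
from plant import eyes
import cv2
for n in ["wrist","side"]:
    im=eyes.read_camera(n)[:,:,::-1]
    if n=="side": im=cv2.resize(im[140:300,200:400],None,fx=3,fy=3)
    cv2.imwrite(f"pics/{n}2.png",im)
E
```

```text
(no output)
```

View pics/wrist2.png

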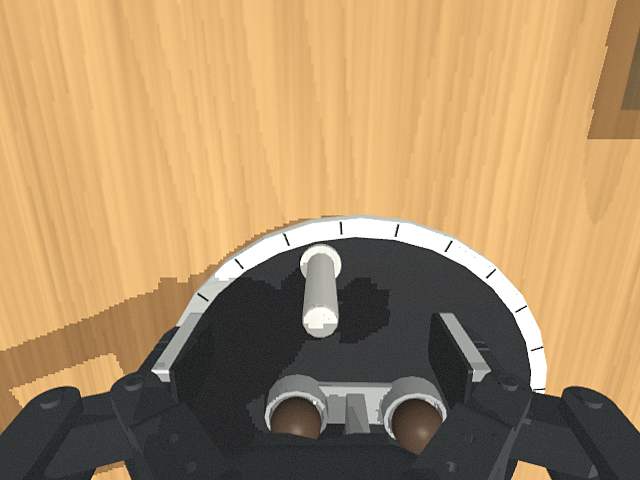

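View pics/side2.png

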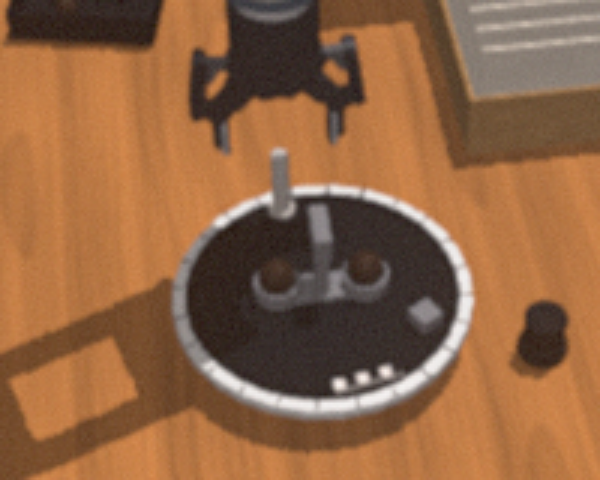

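```bash
python3 - <<'E'
from h import *
from plant import eyes,manip
s=manip.read_state(); p=s["eef_pos"]; print(p,s["time_s"])
for n in ["wrist","side","scene"]:
    c=eyes.calibration(n)
    for dz in (-17,-4,0,16,50): 
        q=proj(c,p+[0,0,dz]); print(n,dz,q, (q-[200,140])*3 if n=="side" else "")
c=eyes.calibration("wrist");print(c["T"][:3,3]-p)
print(plane(c,320,322,112.), plane(c,320,262,42.))
c=eyes.calibration("side")
for u in (222,337):
  print(plane(c,u/3+200,148/3+140,92.),plane(c,u/3+200,148/3+140,79.))
im=eyes.read_camera("scene")[:,:,::-1]
cv2.imwrite("pics/scene2.png",cv2.resize(im[140:300,250:450],None,fx=4,fy=3.75))
E
```

```text
[546.73455902 149.70550754  96.99978006] 3.0
wrist -17 [319.10723616 286.83373966] 
wrist -4 [319.04764957 298.59547066] 
wrist 0 [319.02760537 302.5519723 ] 
wrist 16 [318.93778534 320.28144678] 
wrist 50 [318.67477579 372.19660681] 
side -17 [293.35501165 199.043544  ] [280.06503495 177.13063199]
side -4 [293.18810504 195.54486032] [279.56431512 166.63458096]
side 0 [293.13629491 194.45882039] [279.40888473 163.37646116]
side 16 [292.92687976 190.06907599] [278.78063929 150.20722796]
side 50 [292.46998653 180.49171488] [277.40995959 121.47514465]
scene -17 [364.14916366 222.84207001] 
scene -4 [364.44180829 219.51977929] 
scene 0 [364.53253147 218.48983113] 
scene 16 [364.89866507 214.33324603] 
scene 50 [365.69433766 205.30025703] 
[  0.57555605  80.68163301 155.73898539]
[547.17884513 148.30321481 112.        ] [547.18575747 148.31753215  42.        ]
[499.00583502 181.77325994  92.        ] [499.54936726 195.35278917  79.        ]
[600.1924112  166.49117436  92.        ] [602.01780253 179.87710597  79.        ]
```

View pics/scene2.png

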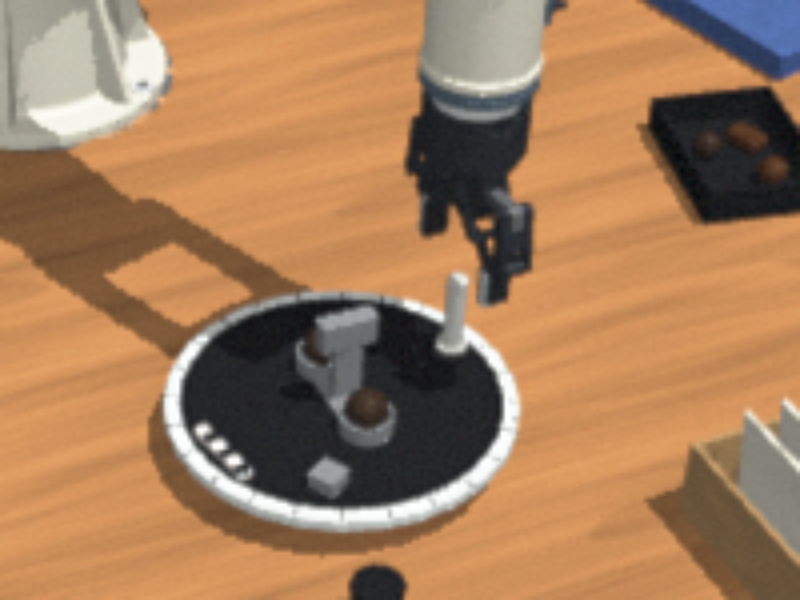

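```bash
python3 - <<'E'
from h import *
from plant import eyes
sc,sd=eyes.calibration("scene"),eyes.calibration("side")
S=lambda u,v:(u/4+250-.4,v/3.75+140-.4)
D=lambda u,v:(u/3+200-.3,v/3+140-.3)
print(tri(sc,S(432,232),sd,D(223,150)), tri(sc,S(490,300),sd,D(335,140)))
print("peg",tri(sc,S(457,277),sd,D(279,152)))
E
```

```text
(array([497.36825566, 149.52963236, 123.23077644]), np.float64(2.504903154722245)) (array([593.71318975, 145.13575902, 128.02475126]), np.float64(6.37918850341558))
peg (array([545.64118259, 146.2948925 , 116.01656544]), np.float64(1.0451414036243463))
```

Emit:
send_rows(series=[{"offset":[0,-0.5,-10],"spin":0},{"offset":[0,0,-10],"spin":0},{"offset":[0,0,-5],"spin":0},{"offset":[0,0,0],"spin":0},{"offset":[0,0,0],"spin":0}])

```text
time_s: 3.55
eef_pos: [546.1, 148.8, 71.0]
tcp_rot: [[1.0, -0.001, -0.001], [-0.001, -1.0, -0.0], [-0.001, 0.0, -1.0]]
wrist_force: [-0.2, -0.0, -0.3]
opening: 1.0
```

```bash
python3 - <<'E'
from plant import eyes
import cv2
im=eyes.read_camera("scene")[:,:,::-1]
im2=eyes.read_camera("side")[:,:,::-1]
cv2.imwrite("pics/sc3.png",cv2.hconcat([cv2.resize(im[150:300,280:430],None,fx=2.6,fy=2.6),cv2.resize(im2[140:290,220:370],None,fx=2.6,fy=2.6)]))
E
```

```text
(no output)
```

View pics/sc3.png

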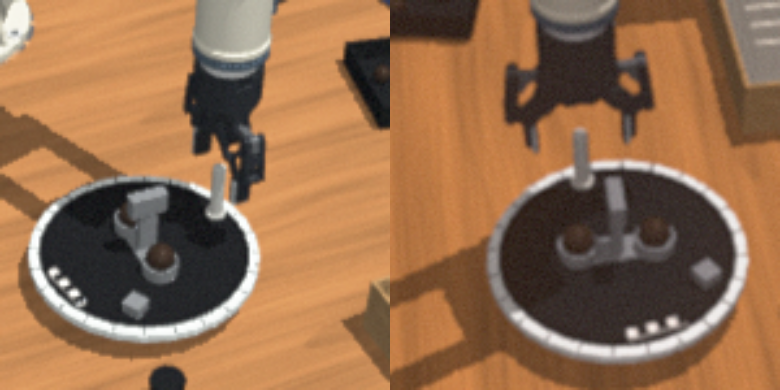

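Emit:
send_rows(jaw=-1, series=[{"offset":[0,0,0],"spin":0},{"offset":[0,0,0],"spin":0},{"offset":[0,0,0],"spin":0},{"offset":[0,0,0],"spin":0},{"offset":[0,0,0],"spin":0},{"offset":[0,0,0],"spin":0},{"offset":[0,0,0],"spin":0},{"offset":[0,0,0],"spin":0}])

```text
time_s: 4.45
eef_pos: [546.3, 149.0, 71.5]
tcp_rot: [[1.0, -0.001, 0.0], [-0.001, -1.0, 0.0], [0.0, -0.0, -1.0]]
wrist_force: [-2.0, 0.8, 4.7]
opening: 0.167
```

```bash
python3 - <<'E'
from plant import eyes,manip
import cv2
print(manip.read_state())
im=eyes.read_camera("scene")[:,:,::-1]
im2=eyes.read_camera("side")[:,:,::-1]
cv2.imwrite("pics/sc4.png",cv2.hconcat([cv2.resize(im[150:300,280:430],None,fx=2.6,fy=2.6),cv2.resize(im2[140:290,220:370],None,fx=2.6,fy=2.6)]))
cv2.imwrite("pics/w4.png",eyes.read_camera("wrist")[:,:,::-1])
E
```

```text
{'time_s': 4.45, 'qpos': array([1.51003624e+01, 2.54673216e+01, 1.07493444e+02, 1.26773644e-02,
       4.70218052e+01, 1.51562156e+01]), 'qvel': array([ 0.17770156, -0.08302327,  0.05993803,  0.07100627,  0.01526019,
       -0.01318754]), 'tau': array([ -0.56282988, -55.76773882, -24.87867236,  -0.36974095,
        -0.39192648,  -0.1168173 ]), 'eef_pos': array([546.30219262, 149.0206362 ,  71.52246826]), 'tcp_rot': array([[ 9.99999335e-01, -1.12560702e-03,  2.51539806e-04],
       [-1.12566627e-03, -9.99999339e-01,  2.35539760e-04],
       [ 2.51274515e-04, -2.35822754e-04, -9.99999941e-01]]), 'wrist_force': array([-2.03820315,  0.84138109,  4.69819092]), 'ft_torque': array([ 0.15444893,  0.1900044 , -0.06275286]), 'opening': 0.16737373170917613}
```

View pics/sc4.png

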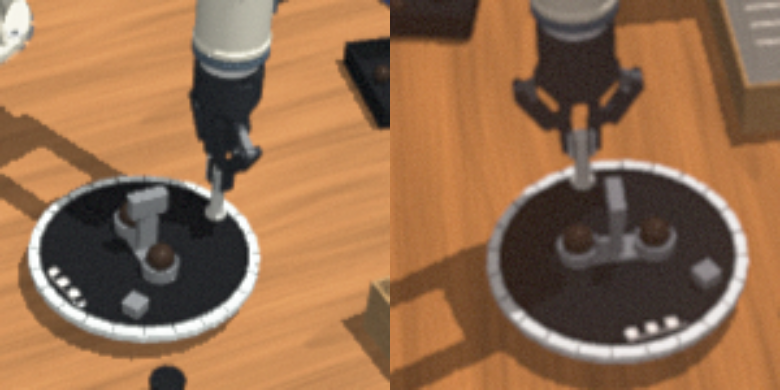

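View pics/w4.png

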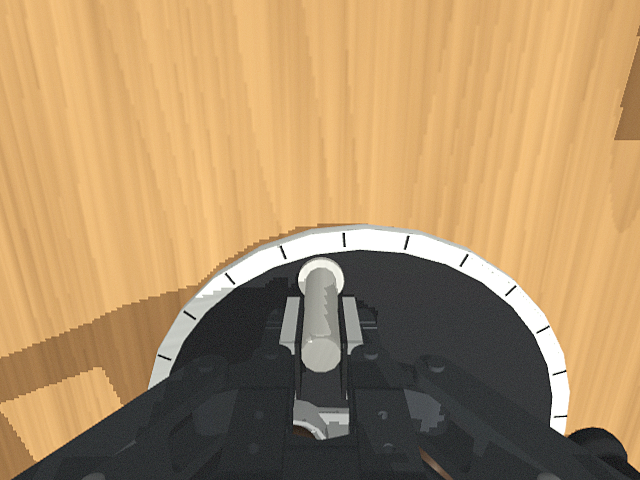

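```bash
python3 - <<'E'
import numpy as np
st=[1,2,3]+[4]*87+[3,2,1]
a=102.2+np.r_[0,np.cumsum(st)]
P=np.round(105*np.c_[np.cos(np.radians(a)),np.sin(np.radians(a))]*2)/2
d=np.diff(P,axis=0)
for i in range(0,len(d),12): print(i,a[i],d[i:i+12].tolist(), d[:i+12].sum(0))
E
```

```text
0 102.2 [[-2.0, -0.5], [-3.5, -0.5], [-5.5, -2.0], [-6.5, -2.5], [-7.0, -3.0], [-6.5, -3.5], [-6.0, -3.5], [-6.0, -4.5], [-5.5, -4.5], [-5.5, -5.5], [-4.5, -5.5], [-4.5, -5.5]] [-63. -41.]
12 144.2 [[-4.0, -6.0], [-4.0, -6.5], [-3.0, -6.5], [-3.0, -7.0], [-2.0, -7.0], [-2.0, -7.0], [-1.0, -7.0], [-1.0, -7.5], [0.0, -7.5], [0.5, -7.0], [0.5, -7.5], [1.5, -7.0]] [ -80.5 -124.5]
24 192.2 [[1.5, -7.5], [2.5, -7.0], [2.5, -6.5], [3.5, -6.5], [3.5, -6.5], [4.5, -6.0], [4.5, -6.0], [4.5, -5.0], [5.5, -5.5], [5.5, -4.5], [6.0, -4.5], [6.5, -3.5]] [ -30.  -193.5]
36 240.2 [[6.5, -3.5], [6.5, -3.0], [7.0, -2.5], [7.0, -2.0], [7.0, -1.5], [7.5, -1.0], [7.0, -0.5], [7.5, 0.0], [7.5, 0.5], [7.0, 1.0], [7.5, 1.5], [7.0, 2.5]] [  55. -202.]
48 288.2 [[6.5, 2.5], [7.0, 3.0], [6.5, 3.5], [6.0, 3.5], [6.0, 4.5], [5.5, 4.5], [5.5, 5.5], [4.5, 5.5], [4.5, 5.5], [4.0, 6.0], [4.0, 6.5], [3.0, 6.5]] [ 118. -145.]
60 336.2 [[3.0, 7.0], [2.0, 7.0], [2.0, 7.0], [1.0, 7.0], [1.0, 7.5], [0.0, 7.5], [-0.5, 7.0], [-0.5, 7.5], [-1.5, 7.0], [-1.5, 7.5], [-2.5, 7.0], [-2.5, 6.5]] [118.  -59.5]
72 384.2 [[-3.5, 6.5], [-3.5, 6.5], [-4.5, 6.0], [-4.5, 6.0], [-4.5, 5.0], [-5.5, 5.5], [-5.5, 4.5], [-6.0, 4.5], [-6.5, 3.5], [-6.5, 3.5], [-6.5, 3.0], [-7.0, 2.5]] [54.  -2.5]
84 432.2 [[-7.0, 2.0], [-7.0, 1.5], [-7.5, 1.0], [-7.0, 0.5], [-7.5, 0.0], [-7.5, -0.5], [-5.5, -1.0], [-3.5, -0.5], [-1.5, -0.5]] [0. 0.]
```

Emit:
send_rows(series=[{"offset":[-2,-0.5,0],"spin":0},{"offset":[-3.5,-0.5,0],"spin":0},{"offset":[-5.5,-2,0],"spin":0},{"offset":[-6.5,-2.5,0],"spin":0},{"offset":[-7,-3,0],"spin":0},{"offset":[-6.5,-3.5,0],"spin":0},{"offset":[-6,-3.5,0],"spin":0},{"offset":[-6,-4.5,0],"spin":0},{"offset":[-5.5,-4.5,0],"spin":0},{"offset":[-5.5,-5.5,0],"spin":0},{"offset":[-4.5,-5.5,0],"spin":0},{"offset":[-4.5,-5.5,0],"spin":0}])

```text
time_s: 5.8
eef_pos: [484.0, 107.5, 71.6]
tcp_rot: [[1.0, -0.001, 0.003], [-0.001, -1.0, 0.0], [0.003, -0.0, -1.0]]
wrist_force: [9.1, 7.0, -1.1]
opening: 0.165
```

```bash
cat > snap.py <<'E'
import sys
from plant import eyes,manip
import cv2
s=manip.read_state();print(s["time_s"],s["eef_pos"],s["wrist_force"],s["ft_torque"],s["opening"])
im=eyes.read_camera("scene")[:,:,::-1]
im2=eyes.read_camera("side")[:,:,::-1]
cv2.imwrite(f"pics/{sys.argv[1]}.png",cv2.hconcat([cv2.resize(im[150:300,270:420],None,fx=2.6,fy=2.6),cv2.resize(im2[140:290,230:380],None,fx=2.6,fy=2.6)]))
E
python3 snap.py t1
```

```text
5.8 [484.0320057  107.50693611  71.58925213] [ 9.1077925   7.03116498 -1.0628226 ] [ 1.67911339 -1.08389979  0.64128543] 0.16483786738521466
```

View pics/t1.png

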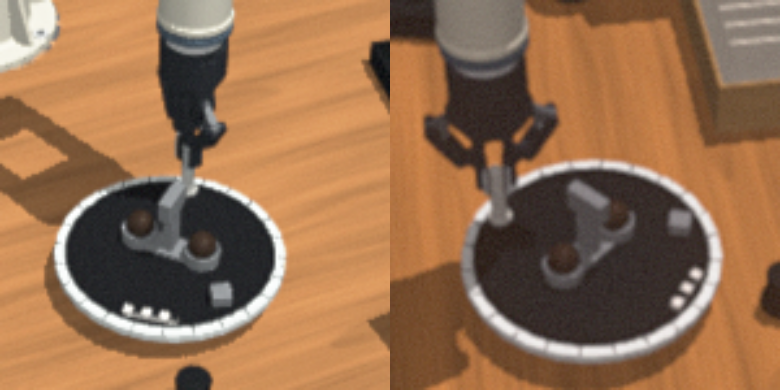

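Emit:
send_rows(series=[{"offset":[-4,-6,0],"spin":0},{"offset":[-4,-6.5,0],"spin":0},{"offset":[-3,-6.5,0],"spin":0},{"offset":[-3,-7,0],"spin":0},{"offset":[-2,-7,0],"spin":0},{"offset":[-2,-7,0],"spin":0},{"offset":[-1,-7,0],"spin":0},{"offset":[-1,-7.5,0],"spin":0},{"offset":[0,-7.5,0],"spin":0},{"offset":[0.5,-7,0],"spin":0},{"offset":[0.5,-7.5,0],"spin":0},{"offset":[1.5,-7,0],"spin":0}])

```text
time_s: 7.1
eef_pos: [465.2, 24.0, 71.5]
tcp_rot: [[1.0, -0.001, -0.0], [-0.001, -1.0, 0.0], [-0.0, -0.0, -1.0]]
wrist_force: [0.8, 2.8, 9.3]
opening: 0.166
```

```bash
python3 snap.py t2
```

```text
7.1 [465.22735807  24.02997693  71.48446889] [0.76927872 2.78506862 9.27895691] [ 0.49302236 -0.09302934  0.19758579] 0.1661152914839245
```

View pics/t2.png

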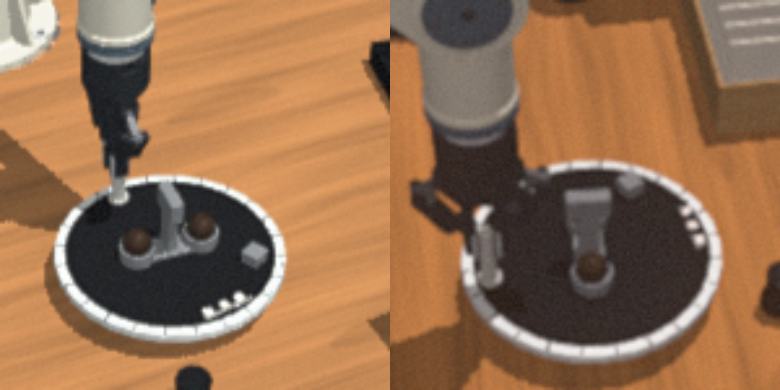

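Platter has turned about 90°; the carrier and balls ride along, and the forces are small.

Emit:
send_rows(series=[{"offset":[1.5,-7.5,0],"spin":0},{"offset":[2.5,-7,0],"spin":0},{"offset":[2.5,-6.5,0],"spin":0},{"offset":[3.5,-6.5,0],"spin":0},{"offset":[3.5,-6.5,0],"spin":0},{"offset":[4.5,-6,0],"spin":0},{"offset":[4.5,-6,0],"spin":0},{"offset":[4.5,-5,0],"spin":0},{"offset":[5.5,-5.5,0],"spin":0},{"offset":[5.5,-4.5,0],"spin":0},{"offset":[6,-4.5,0],"spin":0},{"offset":[6.5,-3.5,0],"spin":0}])

```text
time_s: 8.4
eef_pos: [507.3, -48.8, 71.1]
tcp_rot: [[1.0, 0.003, -0.017], [0.003, -1.0, -0.006], [-0.017, 0.006, -1.0]]
wrist_force: [-33.3, -40.2, 37.9]
opening: 0.166
```

Emit:
send_rows(series=[{"offset":[6.5,-3.5,0],"spin":0},{"offset":[6.5,-3,0],"spin":0},{"offset":[7,-2.5,0],"spin":0},{"offset":[7,-2,0],"spin":0},{"offset":[7,-1.5,0],"spin":0},{"offset":[7.5,-1,0],"spin":0},{"offset":[7,-0.5,0],"spin":0},{"offset":[7.5,0,0],"spin":0},{"offset":[7.5,0.5,0],"spin":0},{"offset":[7,1,0],"spin":0},{"offset":[7.5,1.5,0],"spin":0},{"offset":[7,2.5,0],"spin":0}])

```text
time_s: 9.6
eef_pos: [600.4, -55.8, 70.9]
tcp_rot: [[1.0, -0.001, -0.001], [-0.001, -1.0, -0.003], [-0.001, 0.003, -1.0]]
wrist_force: [0.8, -15.9, 0.4]
opening: 0.164
```

```bash
python3 snap.py t4
```

```text
9.6 [600.41820069 -55.79055408  70.90274359] [  0.78337793 -15.94509634   0.38871112] [-2.04643168 -0.21689696  0.17172638] 0.164082960508566
```

View pics/t4.png

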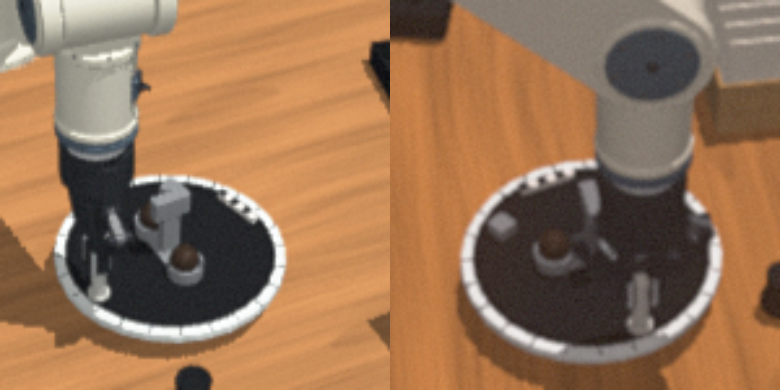

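```bash
python3 - <<'E'
from plant import eyes,manip
import cv2
s=manip.read_state();print(s["time_s"],s["eef_pos"],s["wrist_force"],s["ft_torque"],s["qpos"],s["qvel"])
cv2.imwrite("pics/w5.png",eyes.read_camera("wrist")[:,:,::-1])
s=manip.read_state();print(s["time_s"],s["eef_pos"],s["wrist_force"])
E
```

```text
9.7 [601.23649094 -55.52259467  70.89152131] [  3.92972768 -12.46099405   0.7639251 ] [-1.95345635 -0.49907813  0.1990084 ] [ -5.31756531  28.21754386 102.70647317  -0.22674561  49.07243808
  -5.15346875] [-0.21258951 -0.36553887  0.74631275 -0.13211383 -0.26354284 -0.22590726]
9.75 [601.00392687 -55.61251116  70.89831106] [  4.2622005  -12.53670429  -0.01929977]
```

View pics/w5.png

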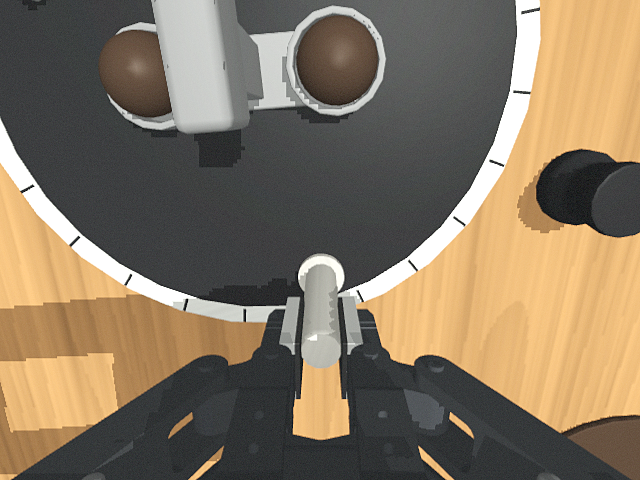

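Emit:
send_rows(series=[{"offset":[3.5,0.5,0],"spin":0},{"offset":[3.5,1,0],"spin":0},{"offset":[3.5,1.5,0],"spin":0},{"offset":[3.5,1.5,0],"spin":0},{"offset":[3.5,1.5,0],"spin":0},{"offset":[3,2,0],"spin":0}])

```text
time_s: 10.35
eef_pos: [620.0, -46.2, 70.9]
tcp_rot: [[1.0, 0.0, -0.004], [0.0, -1.0, -0.002], [-0.004, 0.002, -1.0]]
wrist_force: [-4.4, -8.9, 6.9]
opening: 0.164
```

Emit:
send_rows(series=[{"offset":[6,3.5,0],"spin":0},{"offset":[6,4.5,0],"spin":0},{"offset":[5.5,4.5,0],"spin":0},{"offset":[5.5,5.5,0],"spin":0},{"offset":[4.5,5.5,0],"spin":0},{"offset":[4.5,5.5,0],"spin":0}])

```text
time_s: 10.95
eef_pos: [653.4, -15.9, 70.8]
tcp_rot: [[1.0, -0.001, -0.001], [-0.001, -1.0, -0.0], [-0.001, 0.0, -1.0]]
wrist_force: [-2.0, -3.4, 2.3]
opening: 0.161
```

Emit:
send_rows(series=[{"offset":[4,6,0],"spin":0},{"offset":[4,6.5,0],"spin":0},{"offset":[3,6.5,0],"spin":0},{"offset":[3,7,0],"spin":0},{"offset":[2,7,0],"spin":0},{"offset":[2,7,0],"spin":0}])

```text
time_s: 11.55
eef_pos: [670.8, 24.6, 70.8]
tcp_rot: [[1.0, -0.001, -0.002], [-0.001, -1.0, 0.0], [-0.002, -0.0, -1.0]]
wrist_force: [-6.8, -3.6, 2.1]
opening: 0.166
```

Emit:
send_rows(series=[{"offset":[1,7,0],"spin":0},{"offset":[1,7.5,0],"spin":0},{"offset":[0,7.5,0],"spin":0},{"offset":[-0.5,7,0],"spin":0},{"offset":[-0.5,7.5,0],"spin":0},{"offset":[-1.5,7,0],"spin":0}])

```text
time_s: 12.15
eef_pos: [672.5, 68.0, 70.9]
tcp_rot: [[1.0, -0.001, 0.003], [-0.001, -1.0, -0.0], [0.003, 0.0, -1.0]]
wrist_force: [9.2, 1.7, -11.1]
opening: 0.162
```

```bash
python3 snap.py t6
```

```text
12.15 [672.51770329  67.95047861  70.92551825] [  9.21787509   1.66011779 -11.09426177] [ 0.21214326 -1.24824585 -0.056528  ] 0.16233428977369543
```

View pics/t6.png

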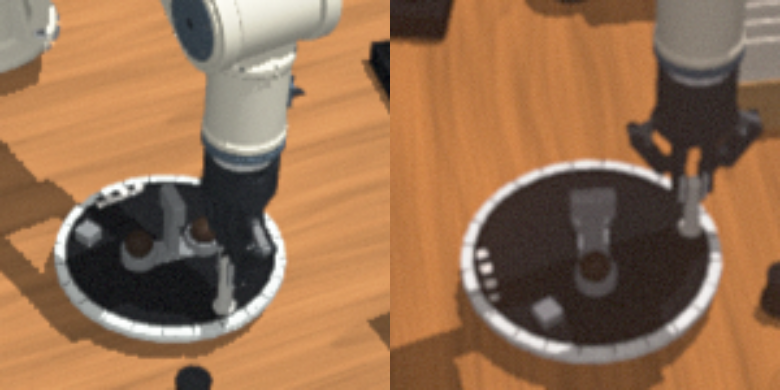

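Emit:
send_rows(series=[{"offset":[-1.5,7.5,0],"spin":0},{"offset":[-2.5,7,0],"spin":0},{"offset":[-2.5,6.5,0],"spin":0},{"offset":[-3.5,6.5,0],"spin":0},{"offset":[-3.5,6.5,0],"spin":0},{"offset":[-4.5,6,0],"spin":0}])

```text
time_s: 12.85
eef_pos: [658.2, 110.2, 71.1]
tcp_rot: [[1.0, -0.001, 0.01], [-0.001, -1.0, 0.004], [0.01, -0.004, -1.0]]
wrist_force: [23.7, 6.6, -27.2]
opening: 0.165
```

Emit:
send_rows(series=[{"offset":[-4.5,6,0],"spin":0},{"offset":[-4.5,5,0],"spin":0},{"offset":[-5.5,5.5,0],"spin":0},{"offset":[-5.5,4.5,0],"spin":0},{"offset":[-6,4.5,0],"spin":0},{"offset":[-6.5,3.5,0],"spin":0}])

```text
time_s: 13.45
eef_pos: [628.5, 144.7, 71.5]
tcp_rot: [[1.0, -0.002, 0.017], [-0.002, -1.0, 0.012], [0.017, -0.012, -1.0]]
wrist_force: [29.5, 38.1, -36.9]
opening: 0.141
```

Emit:
send_rows(series=[{"offset":[-6.5,3.5,0],"spin":0},{"offset":[-6.5,3,0],"spin":0},{"offset":[-7,2.5,0],"spin":0},{"offset":[-7,2,0],"spin":0},{"offset":[-7,1.5,0],"spin":0},{"offset":[-7.5,1,0],"spin":0}])

```text
time_s: 14.05
eef_pos: [585.2, 164.2, 71.8]
tcp_rot: [[1.0, -0.005, 0.014], [-0.005, -1.0, 0.021], [0.014, -0.021, -1.0]]
wrist_force: [13.2, 73.7, -32.2]
opening: 0.104
```

Emit:
send_rows(series=[{"offset":[-7,0.5,0],"spin":0},{"offset":[-7.5,0,0],"spin":0},{"offset":[-7.5,-0.5,0],"spin":0},{"offset":[-5.5,-1,0],"spin":0},{"offset":[-3.5,-0.5,0],"spin":0},{"offset":[-1.5,-0.5,0],"spin":0},{"offset":[0,0,0],"spin":0},{"offset":[0,0,0],"spin":0}])

```text
time_s: 14.85
eef_pos: [544.1, 164.7, 72.1]
tcp_rot: [[1.0, -0.009, -0.003], [-0.009, -1.0, 0.023], [-0.003, -0.023, -1.0]]
wrist_force: [-20.9, 95.6, -5.1]
opening: 0.051
```

```bash
python3 snap.py t8
```

```text
14.85 [544.09929108 164.65998664  72.08906014] [-20.86936314  95.64687312  -5.09782699] [14.9421925   3.4340156  -0.27107132] 0.05058762095955252
```

View pics/t8.png

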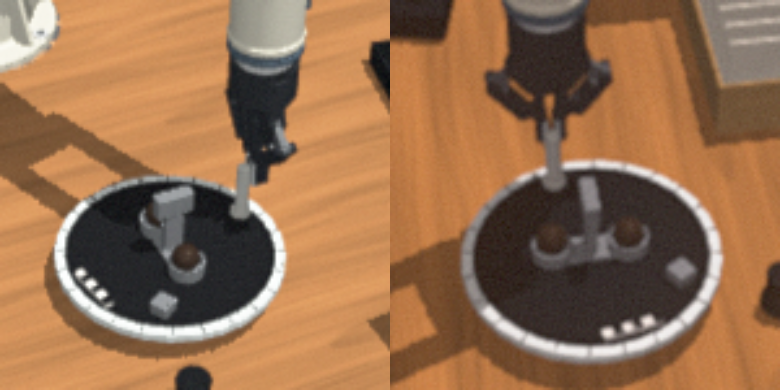

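Emit:
send_rows(series=[{"offset":[0,2,0],"spin":0},{"offset":[0,3,0],"spin":0},{"offset":[0,3,0],"spin":0},{"offset":[0,3,0],"spin":0},{"offset":[0,2,0],"spin":0},{"offset":[0,0,0],"spin":0},{"offset":[0,0,0],"spin":0}])

```text
time_s: 15.65
eef_pos: [546.6, 166.7, 72.2]
tcp_rot: [[1.0, -0.003, 0.001], [-0.003, -1.0, 0.008], [0.001, -0.008, -1.0]]
wrist_force: [-6.0, 27.7, -0.6]
opening: -0.002
```

Emit:
send_rows(series=[{"offset":[0,4,0],"spin":0},{"offset":[0,6,0],"spin":0},{"offset":[0,10,0],"spin":0},{"offset":[0,10,0],"spin":0},{"offset":[0,5,0],"spin":0},{"offset":[0,0,0],"spin":0},{"offset":[0,0,0],"spin":0}])

```text
time_s: 16.35
eef_pos: [546.6, 195.9, 71.2]
tcp_rot: [[1.0, -0.001, -0.0], [-0.001, -1.0, -0.0], [-0.0, 0.0, -1.0]]
wrist_force: [-0.4, -0.2, -0.5]
opening: -0.006
```

```bash
python3 snap.py t9; python3 - <<'E'
from h import *
from plant import eyes,manip
s=manip.read_state();print(s["eef_pos"],s["wrist_force"],s["qpos"])
c=eyes.calibration("wrist"); np.save("c9.npy",c,allow_pickle=True)
cv2.imwrite("pics/w9.png",eyes.read_camera("wrist")[:,:,::-1])
E
```

```text
16.35 [546.56927201 195.89112569  71.1685035 ] [-0.38118921 -0.24276403 -0.5304296 ] [-0.01104541 -0.03549633  0.01479541] -0.006059293115519127
[546.6027307  195.58228147  71.19868549] [ 0.05450752  0.64934528 -0.1730579 ] [ 1.95419997e+01  2.65318862e+01  1.05668787e+02 -4.63464416e-03
  4.78169121e+01  1.96149625e+01]
```

View pics/t9.png

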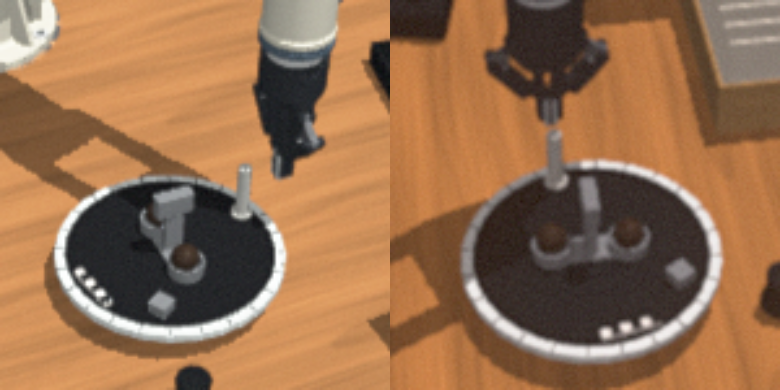

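View pics/w9.png

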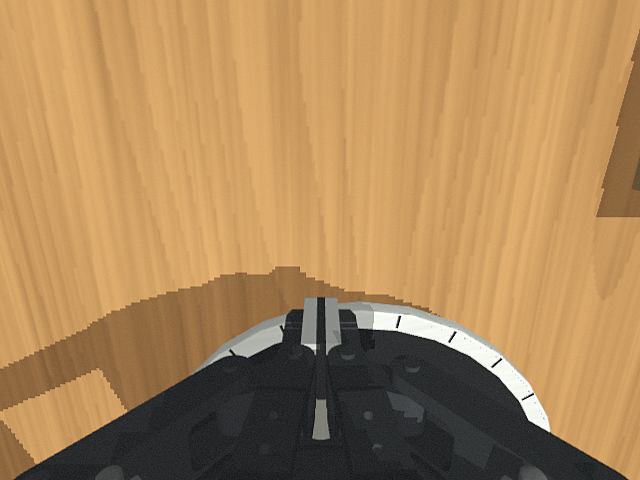

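Emit:
send_rows(jaw=1, series=[{"offset":[0,0,15],"spin":0},{"offset":[0,0,25],"spin":0},{"offset":[0,0,25],"spin":0},{"offset":[0,0,25],"spin":0},{"offset":[0,0,25],"spin":0},{"offset":[0,0,25],"spin":0},{"offset":[0,-15,7],"spin":0},{"offset":[0,-20,0],"spin":0},{"offset":[0,-11,0],"spin":0},{"offset":[0,0,0],"spin":0},{"offset":[0,0,0],"spin":0},{"offset":[0,0,0],"spin":0}])

```text
time_s: 17.7
eef_pos: [546.6, 150.2, 217.9]
tcp_rot: [[1.0, -0.001, -0.001], [-0.001, -1.0, 0.0], [-0.001, -0.0, -1.0]]
wrist_force: [-0.7, -0.1, -0.2]
opening: 1.001
```

```bash
python3 - <<'E'
from h import *
from plant import eyes,manip
s=manip.read_state();print(s["time_s"],s["eef_pos"],s["tcp_rot"])
c=eyes.calibration("wrist"); np.save("c10.npy",c,allow_pickle=True)
cv2.imwrite("pics/w10.png",eyes.read_camera("wrist")[:,:,::-1])
E
```

```text
17.7 [546.59995062 150.1589058  217.93770536] [[ 9.99999309e-01 -1.03294618e-03 -5.60557797e-04]
 [-1.03289213e-03 -9.99999462e-01  9.67040030e-05]
 [-5.60657386e-04 -9.61249405e-05 -9.99999838e-01]]
```

View pics/w10.png

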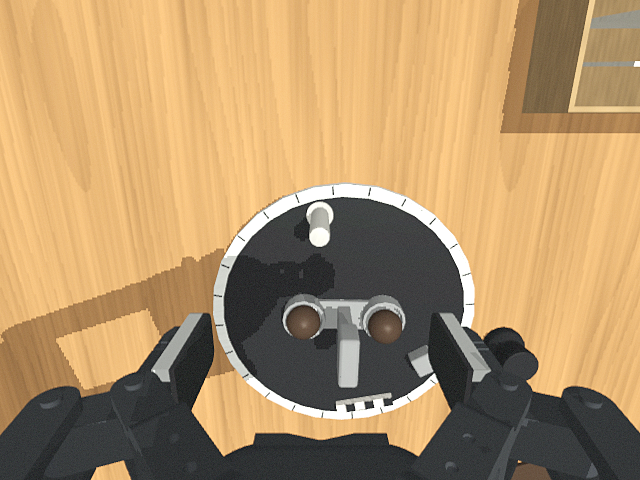

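```bash
python3 - <<'E'
from h import *
c=np.load("c10.npy",allow_pickle=True).item()
C=np.array([569.0,46.5])
p=plane(c,319.5,238.5,112.);b=plane(c,320,213.5,42.);print("peg",p,b)
for q in ([546.84,147.77],p[:2],b[:2]): print(np.degrees(np.arctan2(*(np.array(q)-C)[::-1])))
print("balls",plane(c,303.5,322.5,64.),plane(c,385,326,64.))
for q in [(338,331),(358.5,331),(358.5,387),(337.5,386)]: print("grip",plane(c,*q,126.))
E
python3 - <<'E'
import cv2
im=cv2.imread("pics/w10.png")[280:420,270:420]
cv2.imwrite("pics/w10z.png",cv2.resize(im,None,fx=4,fy=4,interpolation=cv2.INTER_CUBIC))
E
```

```text
peg [546.47778996 147.32989738 112.        ] [546.73012788 148.7766367   42.        ]
102.34296800878647
102.59137172178558
102.28393366482369
balls [531.15254996  49.68191595  64.        ] [607.45385083  45.85197896  64.        ]
grip [560.27641531  78.67481188 126.        ]
grip [575.71061771  78.65160589 126.        ]
grip [577.23563921  27.78990812 126.        ]
grip [560.52367121  28.7730911  126.        ]
```

View pics/w10z.png

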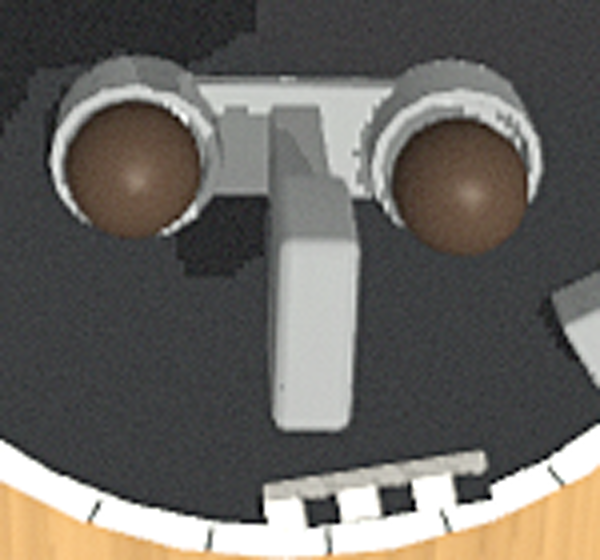

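```bash
python3 - <<'E'
from h import *
c=np.load("c10.npy",allow_pickle=True).item()
P=np.array([plane(c,u/4+269.6,v/4+279.6,126.) for u,v in [(283,238),(358,240),(350,430),(275,428)]]);print(P,P.mean(0))
d=(P[0]+P[1]-P[2]-P[3]);print(np.degrees(np.arctan2(-d[0],d[1])))
E
```

```text
[[562.15009214  71.65321127 126.        ]
 [576.38962887  71.19500532 126.        ]
 [576.12507708  27.69562077 126.        ]
 [561.2065391   28.19730676 126.        ]] [568.9678343   49.68528603 126.        ]
-0.7959821101527386
```

```bash
python3 - <<'E'
from h import *
c=np.load("c9.npy",allow_pickle=True).item(); p=np.array([546.6,195.6,71.2])
for dz in range(-20,60,8): print(dz,proj(c,p+[0,11,dz]).round(1),proj(c,p+[11,11,dz])[0].round(1))
E
```

```text
-20 [319.1 264.3] 341.0
-12 [319.  270.4] 341.8
-4 [318.9 277.1] 342.8
4 [318.9 284.3] 343.8
12 [318.8 292.3] 344.9
20 [318.7 301.1] 346.1
28 [318.6 310.8] 347.5
36 [318.5 321.6] 349.0
44 [318.4 333.7] 350.7
52 [318.2 347.3] 352.6
```

Emit:
send_rows(series=[{"offset":[2.5,-12,0],"spin":-0.005},{"offset":[5,-20,0],"spin":-0.005},{"offset":[5,-25,0],"spin":-0.005},{"offset":[5,-25,0],"spin":-0.005},{"offset":[5,-20,0],"spin":-0.005},{"offset":[0,0,0],"spin":0},{"offset":[0,0,-20],"spin":0},{"offset":[0,0,-30],"spin":0},{"offset":[0,0,-20],"spin":0},{"offset":[0,0,-8],"spin":0},{"offset":[0,0,0],"spin":0},{"offset":[0,0,0],"spin":0}])

```text
time_s: 18.95
eef_pos: [569.8, 48.2, 141.1]
tcp_rot: [[1.0, -0.026, 0.001], [-0.026, -1.0, 0.0], [0.001, -0.0, -1.0]]
wrist_force: [-0.4, 0.3, -0.2]
opening: 0.999
```

```bash
python3 snap.py g1; python3 - <<'E'
from h import *
from plant import eyes
cv2.imwrite("pics/wg1.png",eyes.read_camera("wrist")[:,:,::-1])
E
```

```text
18.95 [569.77797082  48.15766475 141.06702391] [-0.43273753  0.25168229 -0.21107893] [ 0.05141883 -0.01861201 -0.01438916] 0.9993769999673942
```

View pics/g1.png

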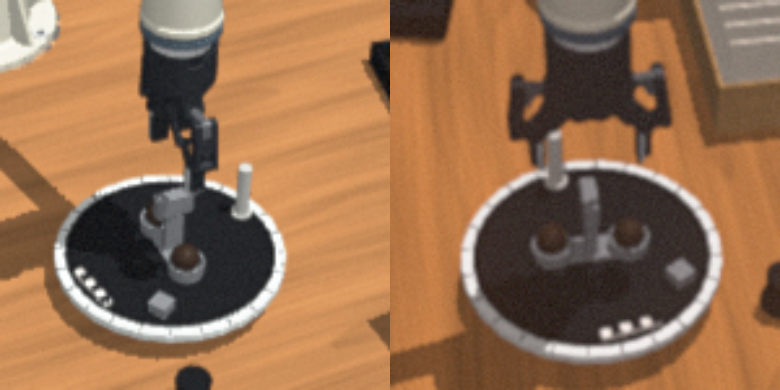

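View pics/wg1.png

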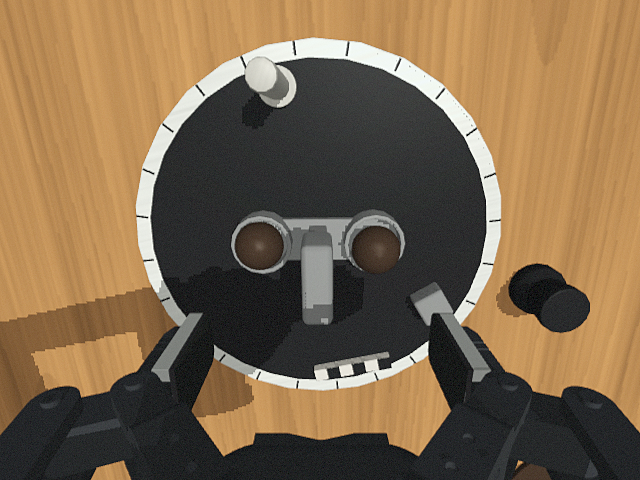

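Emit:
send_rows(series=[{"offset":[-0.5,0,-10],"spin":0},{"offset":[0,0,-18],"spin":0},{"offset":[0,0,-18],"spin":0},{"offset":[0,0,-10],"spin":0},{"offset":[0,0,-5],"spin":0},{"offset":[0,0,0],"spin":0},{"offset":[0,0,0],"spin":0}])

```text
time_s: 19.8
eef_pos: [569.1, 47.9, 79.7]
tcp_rot: [[1.0, -0.026, 0.001], [-0.026, -1.0, 0.0], [0.001, -0.0, -1.0]]
wrist_force: [-0.1, 0.2, 0.8]
opening: 1.001
```

```bash
python3 snap.py g2; python3 - <<'E'
from h import *
from plant import eyes
cv2.imwrite("pics/wg2.png",eyes.read_camera("wrist")[:,:,::-1])
E
```

```text
19.8 [569.1235598   47.90492151  79.7395447 ] [-0.0959637   0.18979392  0.80403719] [-0.01986122  0.0395945   0.02056527] 1.000932800521231
```

View pics/g2.png

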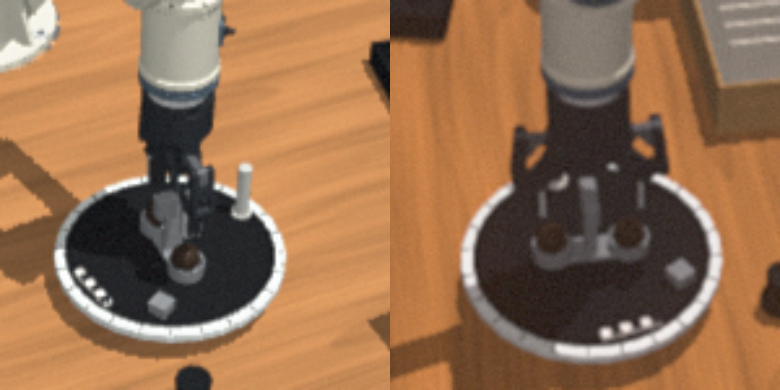

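View pics/wg2.png

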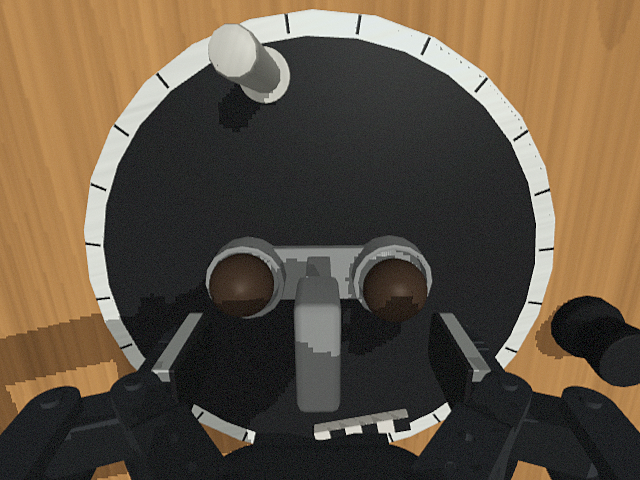

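Emit:
send_rows(series=[{"offset":[0,0,3],"spin":0},{"offset":[0,0,2],"spin":0},{"offset":[0,0,0],"spin":0}])

```text
time_s: 20.25
eef_pos: [569.1, 47.9, 84.9]
tcp_rot: [[1.0, -0.026, 0.001], [-0.026, -1.0, 0.0], [0.001, -0.0, -1.0]]
wrist_force: [0.9, -0.5, -0.8]
opening: 0.999
```

Emit:
send_rows(jaw=-1, series=[{"offset":[0,0,0],"spin":0},{"offset":[0,0,0],"spin":0},{"offset":[0,0,0],"spin":0},{"offset":[0,0,0],"spin":0},{"offset":[0,0,0],"spin":0},{"offset":[0,0,0],"spin":0},{"offset":[0,0,0],"spin":0},{"offset":[0,0,0],"spin":0}])

```text
time_s: 21.05
eef_pos: [568.5, 47.9, 84.3]
tcp_rot: [[1.0, -0.026, -0.0], [-0.026, -1.0, 0.0], [-0.0, -0.0, -1.0]]
wrist_force: [-1.5, -0.2, 0.9]
opening: 0.18
```

```bash
python3 snap.py g3; python3 - <<'E'
from h import *
from plant import eyes
cv2.imwrite("pics/wg3.png",eyes.read_camera("wrist")[:,:,::-1])
E
```

```text
21.05 [568.5211387   47.94486263  84.26861419] [-1.48487684 -0.15203063  0.93517578] [ 0.10094544  0.19328264 -0.01068155] 0.1800281213032246
```

View pics/g3.png

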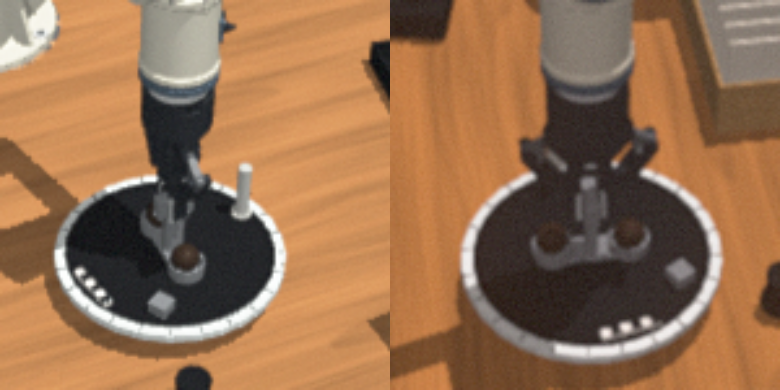

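View pics/wg3.png

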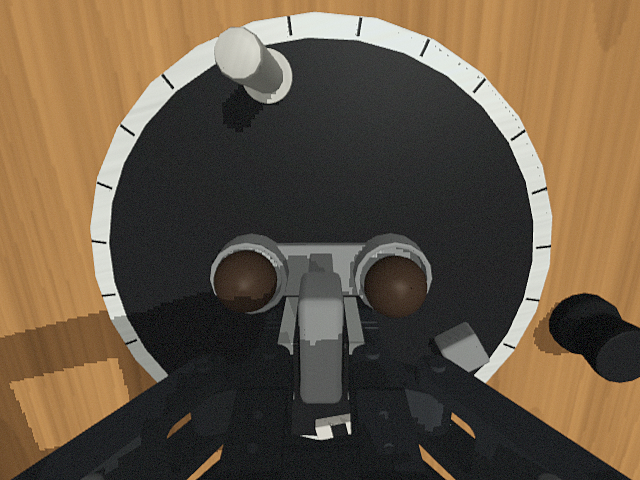

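Emit:
send_rows(series=[{"offset":[0,0,1],"spin":0},{"offset":[0,0,2],"spin":0},{"offset":[0,0,3],"spin":0},{"offset":[0,0,4],"spin":0},{"offset":[0,0,4],"spin":0},{"offset":[0,0,4],"spin":0},{"offset":[0,0,3],"spin":0},{"offset":[0,0,2],"spin":0},{"offset":[0,0,1],"spin":0},{"offset":[0,0,0],"spin":0}])

```text
time_s: 22.2
eef_pos: [568.7, 47.9, 108.4]
tcp_rot: [[1.0, -0.026, 0.0], [-0.026, -1.0, 0.0], [0.0, -0.0, -1.0]]
wrist_force: [-0.8, 0.9, -4.8]
opening: 0.178
```

```bash
python3 snap.py l1; python3 - <<'E'
from h import *
from plant import eyes
cv2.imwrite("pics/wl1.png",eyes.read_camera("wrist")[:,:,::-1])
E
```

```text
22.2 [568.71347254  47.92341071 108.38380672] [-0.79530561  0.87347058 -4.8156521 ] [-0.03820744  0.02668533 -0.00107887] 0.17772337083124568
```

View pics/l1.png

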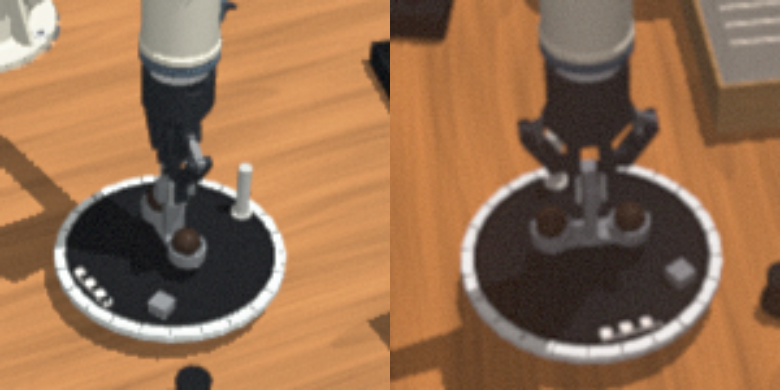

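View pics/wl1.png

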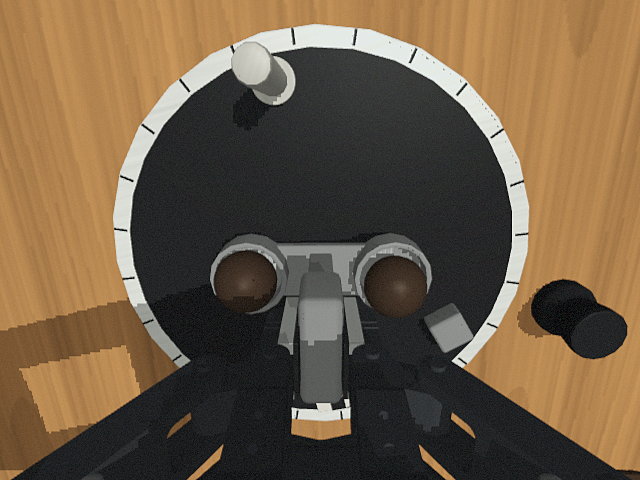

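Emit:
send_rows(series=[{"offset":[0,0,2],"spin":0},{"offset":[0,0,4],"spin":0},{"offset":[0,0,7],"spin":0},{"offset":[0,0,9],"spin":0},{"offset":[0,0,10],"spin":0},{"offset":[0,0,10],"spin":0},{"offset":[0,0,10],"spin":0},{"offset":[0,0,9],"spin":0},{"offset":[0,0,7],"spin":0},{"offset":[0,0,5],"spin":0},{"offset":[0,0,3],"spin":0},{"offset":[0,0,1],"spin":0}])

```text
time_s: 23.55
eef_pos: [568.7, 47.9, 185.5]
tcp_rot: [[1.0, -0.026, 0.0], [-0.026, -1.0, -0.0], [0.0, 0.0, -1.0]]
wrist_force: [0.1, -0.1, -4.3]
opening: 0.171
```

Emit:
send_rows(series=[{"offset":[0,0,0],"spin":0},{"offset":[0,0,0],"spin":0},{"offset":[0,0,0],"spin":0},{"offset":[0,0,0],"spin":0},{"offset":[0,0,0],"spin":0},{"offset":[0,0,0],"spin":0},{"offset":[0,0,0],"spin":0},{"offset":[0,0,0],"spin":0},{"offset":[0,0,0],"spin":0},{"offset":[0,0,0],"spin":0},{"offset":[0,0,0],"spin":0},{"offset":[0,0,0],"spin":0}])

```text
time_s: 24.75
eef_pos: [568.7, 47.9, 185.3]
tcp_rot: [[1.0, -0.026, -0.0], [-0.026, -1.0, 0.0], [-0.0, -0.0, -1.0]]
wrist_force: [0.2, -0.3, -4.0]
opening: 0.177
```

```bash
python3 snap.py l2; python3 - <<'E'
from h import *
from plant import eyes
cv2.imwrite("pics/wl2.png",eyes.read_camera("wrist")[:,:,::-1])
E
```

```text
24.75 [568.68330154  47.90402255 185.26824971] [ 0.19271299 -0.28640113 -3.99974746] [-0.010028    0.00481145 -0.0540219 ] 0.177377884446195
```

View pics/l2.png

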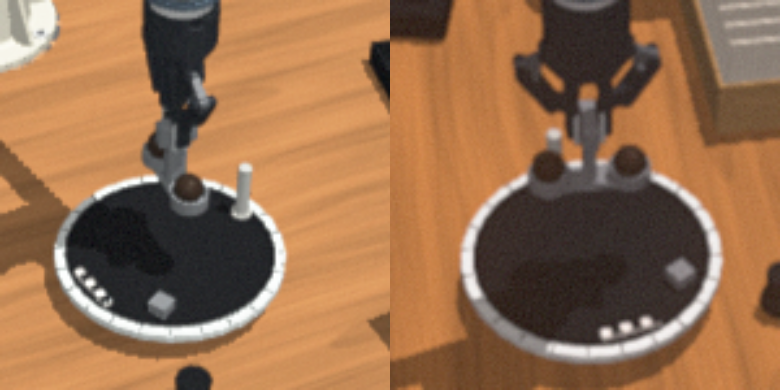

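View pics/wl2.png

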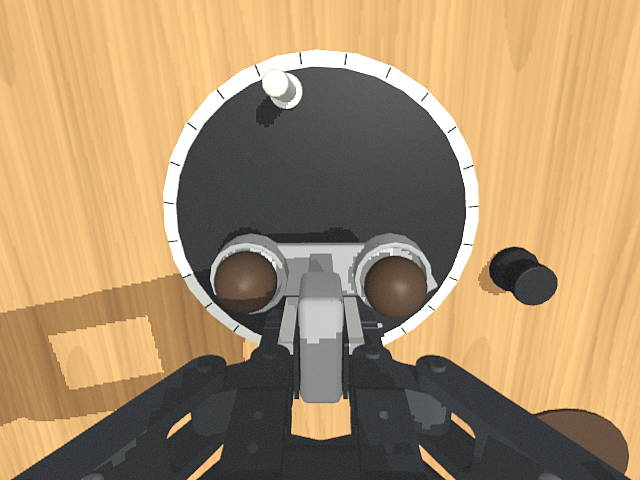

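The carrier is about 101 mm up, level and still. Both shot are in their cups, the carrier hasn't shifted in the jaws, the peg is back at its start, and the scale bar and block are still on the platter. I'm handing in now.

```bash
python3 - <<'E'
from plant import manip
print(manip.sign_off())
E
```

```text
the job is handed in; nothing more can be done
None
```

I turned the platter one full turn counter-clockwise by gripping its peg, then took the carrier by its grip, lifted it about 101 mm and handed the job in at about 25 s while holding it.

**Last checks:**
- **Platter:** in the wrist view after the turn, the peg was within about 0.3° of where it started, seen from the same place.
- **Carrier:** it was level and still in the air. Its pose in the jaws did not change during the lift, and the wrist carried about 4–5 N.
- **Shot and loose parts:** both shot were in their cups, and the scale bar and grey block were on the platter. I did not move the arm near the other things on the table.

**What did not go as expected:**
- **Tool height:** the cameras showed the open fingertips about 20 mm above the reported TCP height, which disagrees with the stated tip reach. I set grasp heights from the pictures instead.
- **Peg grip:** midway there was a force of about 60 N. Over the last 80° or so the pads slid out along the peg, and the side force rose to about 98 N, below the 120 N limit. I relieved it by moving outward and let go with the peg already back at its start. The carrier was still standing in the pictures taken then.

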